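# Spring the spares cupboard open

### The job

The little spares cupboard has a push-to-open door with no handle, and the tin canister of idler tires stands in its way. First slide the canister along the tabletop with the fingertips, without lifting or tipping it, until the door could swing wide open without touching it; then press the brass plate on the door in until the catch lets go, and take the fingers away so that the door springs ajar. Leave the other loose things where they are.

Things in the scene. Friction and masses are not known exactly. Their poses are not given: they have to be found in the camera images.
- cupboard: walnut cupboard fixed to the table, 210 wide, 150 high, 170 deep (mm) plus door. Origin: centre of its underside, on the tabletop. x points from the door side into the cupboard, y along the front to the door's free edge, z up. The green door covers the front: 204 wide, 148 high, 14 thick, outer face at x = -102 when shut, hinge at y = -102, free edge at y = +102. It faces roughly to world -y
- door (a joint): door angle, rad: 0 shut, positive open (free edge swings out, 204 mm radius), negative pressed in, stop at -0.04. A catch holds it near 0; pulling does not open it. Pressing the plate in 5 to 7 mm (about 3 N, then the stop) trips the catch for good; as the finger draws back a weak spring (under 1 N at the edge) swings the door out to about 0.6, unless something is in its way
- press_plate (a point): centre of the outer face of the brass press plate (36 mm wide, 50 mm high) on the door near its free edge, 180 mm from the hinge, 115 mm above the tabletop; moves with the door; brass also caps the door's top edge there
- hinge_edge (a point): the hinge: outer upright edge of the door at its hinged end, at half height (75 mm above the tabletop); fixed on the cupboard, with the cupboard's axes
- canister: round tinned screw-top canister with a red band, 96 mm in diameter, 70 mm high, 0.3 to 0.55 kg, standing loose on the tabletop before the door, its near side 40 mm or more from it. Origin: centre of its underside; z up. The door can swing wide past it once its centre is over 250 mm from the hinge (horizontally).
- eject_button: grey plastic eject button, 44 x 22 x 10 mm, lying on the table; bystander. Origin: centre of its underside
- roller_arm: chrome pressure roller arm with a black roller, 78 x 20 x 19 mm, lying on the table; bystander. Origin: centre of its underside
- end_cheek: walnut deck end cheek, 240 x 18 x 110 mm, standing on edge with two small steel feet, behind the cupboard; bystander. Origin: centre of its underside
- spring_bracket: steel leaf spring bracket, 30 x 50 x 13 mm, lying on top of the cupboard towards its back; bystander. Origin: centre of its underside
- screwdriver: screwdriver lying on the table to the robot's left; bystander. Origin: on its underside
- mug: blue mug, 76 mm in diameter, 85 mm high, standing at the back right; bystander. Origin: centre of its underside
Not all that is in view belongs to the job. What is shaped like the canister but pink is not meant.

How it is judged:
By the outcome, as a careful person would: the job done as asked, in the order asked, and still so for the second after the job is handed in, with the robot touching nothing.
It also fails if it takes over 58 s, if anything falls off the work surface, if the arm or the gripper's body presses on something with over 40 N, if the wrist force passes 120 N, or if a joint passes its speed limit or range.

### The arm

A 6-joint arm with a two-finger parallel gripper is mounted at the origin on the work surface. World frame = base frame: x ahead of the robot, y to its left, z up, the work surface at z = 0. Lengths are in m, angles in rad, forces in N, time in s.
With the tool pointing down it reaches from about 0.35 to 0.95 m from the base axis. Payload 17.4 kg.
Tool frame: the origin (TCP) lies where the fingers leave the gripper's body, on its centre line; the fingertips stand ctrl.tips_ahead ahead of it and the grasp point (between the pads) lies 65 mm ahead of it (ctrl.tips_ahead is the distance from the TCP to the fingertips, in m); z points along the fingers, y is the direction in which the jaws open and shut (so a half turn about z gives the same grasp; the last joint's range is limited). The gripper opens to 93 mm and grips with 3 to 60 N. Pads are 15 mm wide; open, the fingers measure 128 mm over their backs; the gripper's body (75 mm by 188 mm) begins 65 mm behind the grasp point.
Start: joints at [-1.151, 0.116, 1.442, -0, 1.584, -0.038], TCP at [0.298, -0.606, 0.303] pointing down, gripper open.
Joint ranges: [-2.83, 2.83], [-0.83, 2.19], [0.07, 2.5], [-1.14, 4.28], [0.01, 3], [-2.97, 2.97]. Speed limits (rad/s): [1.89, 1.89, 2.22, 3.14, 3.14, 3.14].

### API

Orientations are given as a 3x3 rotation matrix whose columns are the frame's x, y, z axes.
In Python, from bench import readout, eyes, ctrl gives the robot as it stands.
- The arm moves only by the shell command python3 -m jog 'ROWS' [FORCE]. ROWS is JSON, one flat list of numbers, 7 for each row, row after row: the shift along the tool's x, y, z in units of 40 mm (1.0 is 40 mm), then the turn, a rotation vector about the tool's x, y, z in degrees, then the opening in per cent of the stroke, from 0 (shut) to 100 (fully open). A call has 1 to 5 rows; each row is the pose to reach, as a shift and turn from the pose commanded when the call began, along the tool's axes at that moment; what a row does not reach only later rows make up. A row lasts 1/12 s, in which the tool goes at most 41.7 mm and 7.16 degrees, less where a joint would pass 70% of its speed; a pose out of reach is approached as far as the arm can. A call with a gripper value outside its range is refused whole. The fingers move at their own pace and stop on an object; FORCE is the grip in N (left out, the last holds). Time passes only in rows, so rows that repeat a pose let the fingers close. It gives the time, the measured TCP pose, the force and the opening at its end, in the units of the state.
- readout.observe(): the state, without advancing time (a new reading comes with each control period).
- eyes.capture(name): name is "side" or "top"; returns a dict with "img" (400x640x3 uint8, red, green, blue), "range_z" (400x640 float32, m along the optical axis (not along the pixel's ray), 0 where there is no reading), "fx", "fy", "cx", "cy" (pixels), "dist" ([k1, k2, p1, p2, k3] as OpenCV has them; the pictures are not rectified), "R" (3x3) and "t" (3): a world point X has camera coordinates R X + t. Camera axes: x right, y down, z forward; pixel columns grow to the right and rows downward; lengths in m; the calibration is good to about 2 mm. A picture is of the moment at which its call begins.
- ctrl.job_done(): hands the job in, once; it reports no verdict.
The state is a dict: "clock": time; "q": joint angles; "dq": joint speeds; "joint_torque": joint torques, N m; "tool_pos": TCP position; "eef_rot": TCP orientation; "wrist_force": force on the tool from outside, world axes, zero at the start; "moment": the same for the moment, N m; "width": finger opening in m.
Only numpy, scipy, OpenCV 4.12 (cv2) and the standard library are available. Lean on these libraries where they do the work, as an engineer would, in place of code of your own. Each camera call takes 0.05 s, during which the arm holds its last target. There are 200 camera calls.

## Working session

There is one attempt and no reset: what is moved stays moved. The work goes in short steps, Python scripts to look and compute and a shell command to move; the robot and the scene stay as the last step left them, time stands still between calls to the robot, and variables do not carry over. Pictures are saved under pics/ and viewed, about 8 in all and at most 12, crops included, and the job is handed in when it is done.

```bash
mkdir -p pics
cat > h.py <<'E'
import numpy as np,cv2
from bench import readout,eyes,ctrl
def cap(n,save=None):
    c=eyes.capture(n)
    c['K']=np.array([[c['fx'],0,c['cx']],[0,c['fy'],c['cy']],[0,0,1]]);c['R']=np.array(c['R']);c['t']=np.array(c['t'])
    if save: cv2.imwrite('pics/'+save,c['img'][:,:,::-1])
    return c
def cloud(c):
    v,u=np.mgrid[0:400,0:640]
    p=cv2.undistortPoints(np.stack([u,v],-1).reshape(-1,1,2).astype(float),c['K'],np.array(c['dist'],float)).reshape(-1,2)
    z=c['range_z'].reshape(-1).astype(float)
    X=np.c_[p*z[:,None],z]
    W=(X-c['t'])@c['R'];W[z==0]=np.nan
    return W.reshape(400,640,3)
E
python3 - <<'E'
from h import *
o=readout.observe();print(o['clock'],o['tool_pos'],np.round(o['eef_rot'],3),o['width'],ctrl.tips_ahead)
a=cap('top');b=cap('side')
for n,c in(('top',a),('side',b)):
    cv2.imwrite(f'pics/{n}0.png',c['img'][:,:,::-1]);np.save(n+'.npy',cloud(c));np.save(n+'i.npy',c['img'])
    print(n,(-c['R'].T@c['t']).round(3))
E
```

```text
0.0 [ 0.29830053 -0.60539848  0.3020211 ] [[ 0.897  0.442 -0.   ]
 [ 0.442 -0.897  0.001]
 [ 0.    -0.001 -1.   ]] 0.09297144190116 0.0841
top [0.406 0.022 1.338]
side [-0.738  0.252  0.994]
```

View pics/top0.png

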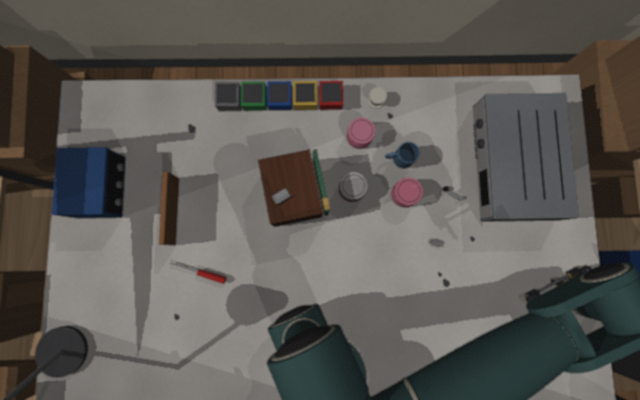

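View pics/side0.png

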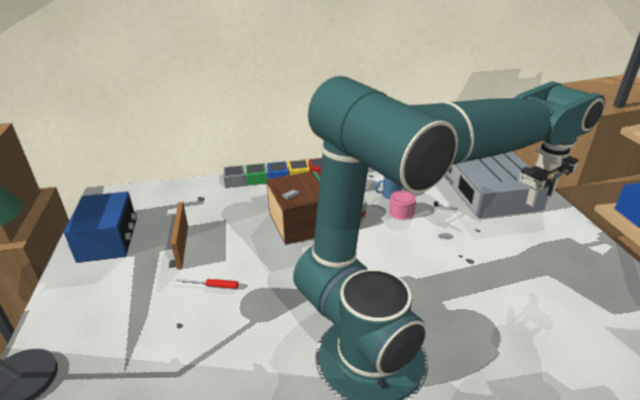

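Top view: the cupboard is at (293,188) with its green door on the right, the hinge at about (317,152) and brass at (325,204). The canister is at (353,186), the pink decoys at (361,132) and (407,192), and the mug at (405,154).

Run:
```python
from h import *
W=np.load('top.npy');I=np.load('topi.npy')
for u,v in [(353,186),(361,132),(407,192),(405,154),(325,204),(317,152),(322,180),(263,160),(310,152),(276,222),(322,214),(436,242),(455,190),(378,96)]:
    print((u,v),W[v,u].round(3))
def circ(u,v,zlo,zhi,r=26):
    P=W[v-r:v+r,u-r:u+r].reshape(-1,3);P=P[(P[:,2]>zlo)&(P[:,2]<zhi)]
    c,rr=cv2.minEnclosingCircle(P[:,:2].astype(np.float32));print('circ',np.round(c,4),round(rr,4),len(P),P[:,2].max())
circ(355,187,.05,.09,20);circ(361,132,.04,.12,20);circ(407,192,.04,.12,20);circ(405,155,.07,.1,18)
P=W[140:235,250:335].reshape(-1,3);P=P[(P[:,2]>.142)&(P[:,2]<.16)]
r=cv2.minAreaRect(P[:,:2].astype(np.float32));print(r,cv2.boxPoints(r).round(4))
g=I[130:230,240:420]; cv2.imwrite('pics/crop0.png',cv2.resize(g[:,:,::-1],None,fx=4.4,fy=4.4,interpolation=2))
```

```text
(353, 186) [ 0.628 -0.101  0.066]
(361, 132) [ 0.815 -0.133  0.069]
(407, 192) [ 0.605 -0.282  0.069]
(405, 154) [ 0.754 -0.297 -0.   ]
(325, 204) [ 0.557 -0.004  0.147]
(317, 152) [0.725 0.019 0.148]
(322, 180) [0.634 0.004 0.146]
(263, 160) [0.701 0.191 0.15 ]
(310, 152) [0.725 0.041 0.151]
(276, 222) [0.502 0.15  0.149]
(322, 214) [0.529 0.006 0.116]
(436, 242) [ 0.437 -0.389  0.01 ]
(455, 190) [ 0.621 -0.47  -0.002]
(378, 96) [ 0.955 -0.2    0.042]
circ [ 0.6293 -0.1027] 0.0474 622 0.07919027328328557
circ [ 0.8213 -0.136 ] 0.0488 633 0.07753144845085068
circ [ 0.6088 -0.2878] 0.0484 663 0.07852859618043763
circ [ 0.7407 -0.2763] 0.0506 146 0.08915317742299185
((0.6193411350250244, 0.09571074694395065), (0.21235869824886322, 0.19511255621910095), 11.402066230773926) [[ 0.496   0.1704]
 [ 0.5345 -0.0209]
 [ 0.7427  0.0211]
 [ 0.7041  0.2123]]
```

View pics/crop0.png

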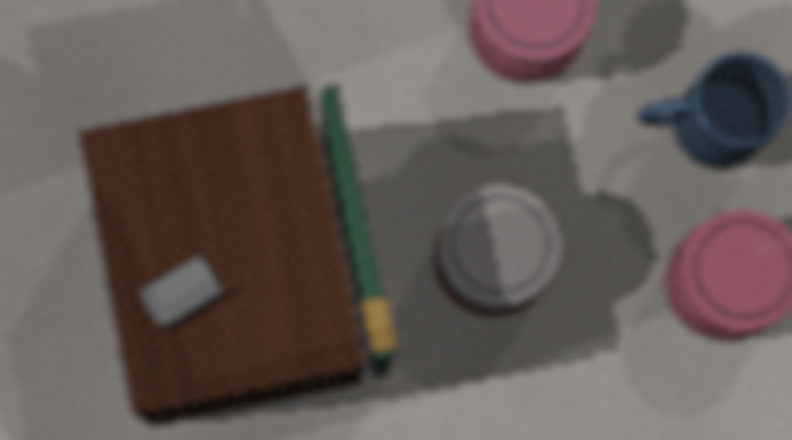

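Estimated positions: hinge (0.738, 0.024), canister (0.629, -0.103), plate about (0.561, -0.011). I'll lower half-open fingers behind the canister (+x side), cradle it, and slide it toward (-x, -y). First I turn the tool square and go above that spot.

```bash
python3 -m jog '[0,0,0,0,0,6,65, 0,0,0,0,0,13,65, 0,0,0,0,0,20,65, 0,0,0,0,0,26,65, 0,0,0,0,0,26.2,65]'
python3 -m jog '[0.4,-0.5,0,0,0,0,65, 0.9,-1.1,0,0,0,0,65, 1.4,-1.8,0,0,0,0,65, 1.9,-2.4,0,0,0,0,65, 2.45,-3.1,0,0,0,0,65]'
python3 -m jog '[0.5,-0.6,0,0,0,0,65, 1,-1.2,0,0,0,0,65, 1.5,-1.9,0,0,0,0,65, 2,-2.5,0,0,0,0,65, 2.45,-3.1,0,0,0,0,65]'
python3 -m jog '[0.5,-0.6,0,0,0,0,65, 1,-1.2,0,0,0,0,65, 1.5,-1.9,0,0,0,0,65, 2,-2.5,0,0,0,0,65, 2.45,-3.1,0,0,0,0,65]'
python3 -m jog '[0.5,-0.6,0,0,0,0,65, 1,-1.2,0,0,0,0,65, 1.5,-1.9,0,0,0,0,65, 2.1,-2.7,0,0,0,0,65, 2.45,-3.1,0,0,0,0,65]'
python3 - <<'E'
from h import *
o=readout.observe();print(o['clock'],o['tool_pos'],np.round(o['eef_rot'],3),o['width'])
c=cap('top','t1.png')
E
```

```text
clock: 0.52
tool_pos: [0.2983, -0.6054, 0.3023]
eef_rot: [[1.0, -0.005, -0.0], [-0.005, -1.0, 0.001], [-0.0, -0.001, -1.0]]
wrist_force: [0.9, -0.0, -0.0]
width: 0.0642
clock: 0.93
tool_pos: [0.3967, -0.4804, 0.3025]
eef_rot: [[1.0, 0.004, -0.0], [0.004, -1.0, 0.0], [-0.0, -0.0, -1.0]]
wrist_force: [0.4, -0.2, 0.0]
width: 0.0603
clock: 1.35
tool_pos: [0.495, -0.3559, 0.3026]
eef_rot: [[1.0, 0.005, -0.0], [0.005, -1.0, 0.0], [-0.0, -0.0, -1.0]]
wrist_force: [0.4, -0.0, 0.5]
width: 0.0604
clock: 1.77
tool_pos: [0.593, -0.2318, 0.3026]
eef_rot: [[1.0, 0.005, -0.0], [0.005, -1.0, 0.0], [-0.0, -0.0, -1.0]]
wrist_force: [0.3, 0.9, 0.1]
width: 0.0609
clock: 2.18
tool_pos: [0.6915, -0.1061, 0.3023]
eef_rot: [[1.0, 0.006, -0.0], [0.006, -1.0, 0.001], [-0.0, -0.001, -1.0]]
wrist_force: [-0.4, 0.1, 0.4]
width: 0.0602
2.1833 [ 0.69151224 -0.1061093   0.30226365] [[ 1.     0.006 -0.   ]
 [ 0.006 -1.     0.001]
 [-0.    -0.001 -1.   ]] 0.06022016456104876
```

View pics/t1.png

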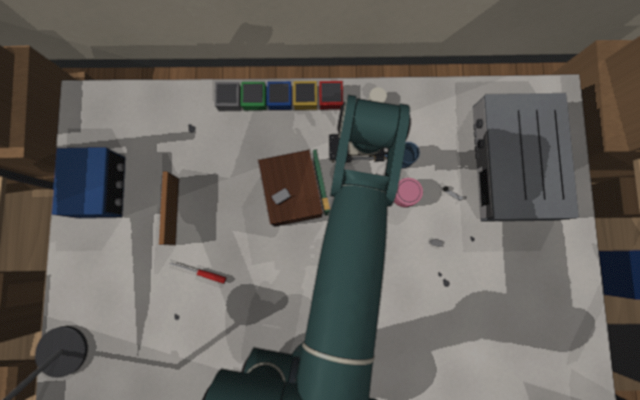

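The arm hides the spot. The gripper body lies along y at about (335–395,148), clear of the door. Going down, watching force.

```bash
python3 -m jog '[0,0.1,0.5,0,0,0,65, 0,0.1,1,0,0,0,65, 0,0.1,1.5,0,0,0,65, 0,0.1,2,0,0,0,65, 0,0.1,2.4,0,0,0,65]'
python3 -m jog '[0,0,0.5,0,0,0,65, 0,0,1,0,0,0,65, 0,0,1.5,0,0,0,65, 0,0,2,0,0,0,65, 0,0,2.4,0,0,0,65]'
python3 - <<'E'
from h import *
c=cap('side','s2.png');i=c['img'][130:260,220:480]
cv2.imwrite('pics/s2c.png',cv2.resize(i[:,:,::-1],None,fx=3,fy=3,interpolation=2))
E
```

```text
clock: 2.65
tool_pos: [0.6897, -0.1133, 0.2047]
eef_rot: [[1.0, 0.004, -0.001], [0.004, -1.0, 0.0], [-0.001, -0.0, -1.0]]
wrist_force: [-0.0, -1.1, -0.4]
width: 0.0603
clock: 3.07
tool_pos: [0.6896, -0.1133, 0.1088]
eef_rot: [[1.0, 0.004, -0.001], [0.004, -1.0, 0.0], [-0.001, -0.0, -1.0]]
wrist_force: [0.2, -0.8, 0.2]
width: 0.0603
```

View pics/s2c.png

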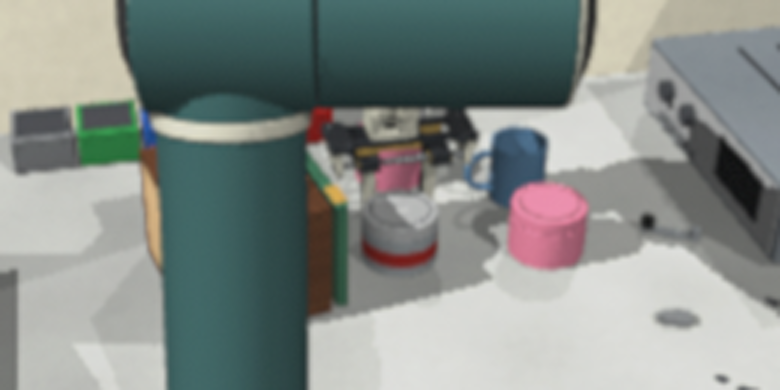

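Side crop: both fingers stand behind the canister (400,220), with the door (335,230) and mug (515,165) clear. Pushing slowly now.

```bash
python3 -m jog '[-0.12,0.03,0,0,0,0,65, -0.24,0.06,0,0,0,0,65, -0.36,0.1,0,0,0,0,65, -0.5,0.15,0,0,0,0,65, -0.65,0.2,0,0,0,0,65]'
python3 -m jog '[-0.14,0.07,0,0,0,0,65, -0.28,0.14,0,0,0,0,65, -0.42,0.21,0,0,0,0,65, -0.56,0.28,0,0,0,0,65, -0.7,0.35,0,0,0,0,65]'
python3 -m jog '[-0.14,0.07,0,0,0,0,65, -0.28,0.14,0,0,0,0,65, -0.42,0.21,0,0,0,0,65, -0.56,0.28,0,0,0,0,65, -0.7,0.35,0,0,0,0,65]'
python3 - <<'E'
from h import *
c=cap('side','s3.png');i=c['img'][130:260,220:480]
cv2.imwrite('pics/s3c.png',cv2.resize(i[:,:,::-1],None,fx=3,fy=3,interpolation=2))
E
```

```text
clock: 3.53
tool_pos: [0.6638, -0.1216, 0.1119]
eef_rot: [[1.0, 0.001, 0.001], [0.001, -1.0, -0.0], [0.001, 0.0, -1.0]]
wrist_force: [1.1, 0.6, -1.9]
width: 0.0605
clock: 3.95
tool_pos: [0.6355, -0.1357, 0.1108]
eef_rot: [[1.0, 0.0, 0.0], [0.0, -1.0, 0.0], [0.0, -0.0, -1.0]]
wrist_force: [1.4, 1.3, -1.1]
width: 0.0603
clock: 4.37
tool_pos: [0.6075, -0.1496, 0.1107]
eef_rot: [[1.0, 0.001, 0.0], [0.001, -1.0, 0.0], [0.0, -0.0, -1.0]]
wrist_force: [1.2, 0.1, -1.0]
width: 0.0604
```

View pics/s3c.png

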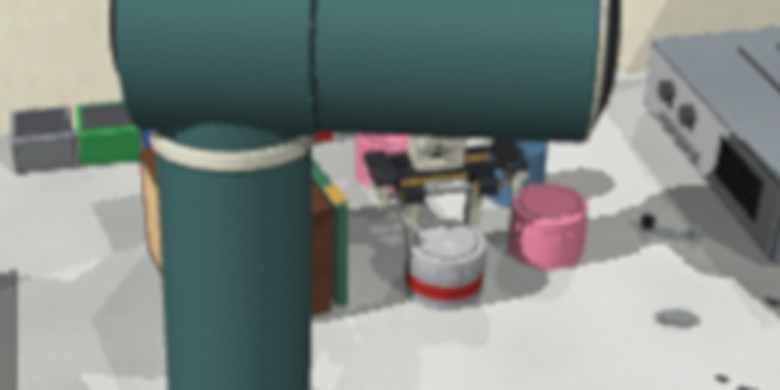

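The canister (447,265) is cradled upright and sliding well. Continue, slow down, back off and rise.

```bash
python3 -m jog '[-0.14,0.05,0,0,0,0,65, -0.28,0.1,0,0,0,0,65, -0.42,0.15,0,0,0,0,65, -0.56,0.2,0,0,0,0,65, -0.7,0.25,0,0,0,0,65]'
python3 -m jog '[-0.14,0.05,0,0,0,0,65, -0.28,0.1,0,0,0,0,65, -0.4,0.15,0,0,0,0,65, -0.48,0.18,0,0,0,0,65, -0.5,0.19,0,0,0,0,65]'
python3 -m jog '[0.1,0,0,0,0,0,65, 0.25,0,0,0,0,0,65, 0.4,0,0,0,0,0,65, 0.5,0,0,0,0,0,65, 0.5,0,0,0,0,0,65]'
python3 -m jog '[0,0,-0.5,0,0,0,65, 0,0,-1,0,0,0,65, 0,0,-1.6,0,0,0,65, 0,0,-2.2,0,0,0,0, 0,0,-2.8,0,0,0,0]'
python3 - <<'E'
from h import *
c=cap('side','s4.png');W=cloud(c)
P=W[195:245,340:400].reshape(-1,3)
I=c['img'][130:260,220:480]
m=(W[...,2]>.055)&(W[...,2]<.085)&(W[...,0]>.4)&(W[...,0]<.585)&(W[...,1]<-.09)&(W[...,1]>-.235)
Q=W[m];print(m.sum(),cv2.minEnclosingCircle(Q[:,:2].astype(np.float32)))
cv2.imwrite('pics/s4c.png',cv2.resize(I[:,:,::-1],None,fx=3,fy=3,interpolation=2))
E
```

```text
clock: 4.83
tool_pos: [0.5796, -0.1595, 0.1108]
eef_rot: [[1.0, 0.001, 0.0], [0.001, -1.0, 0.0], [0.0, -0.0, -1.0]]
wrist_force: [1.4, 1.8, -0.7]
width: 0.0604
clock: 5.25
tool_pos: [0.5596, -0.1672, 0.1108]
eef_rot: [[1.0, 0.0, 0.0], [0.0, -1.0, 0.0], [0.0, -0.0, -1.0]]
wrist_force: [1.8, 1.6, -0.6]
width: 0.0609
clock: 5.67
tool_pos: [0.5811, -0.1669, 0.1106]
eef_rot: [[1.0, 0.001, -0.0], [0.001, -1.0, 0.0], [-0.0, -0.0, -1.0]]
wrist_force: [0.2, 0.2, 0.2]
width: 0.0606
clock: 6.08
tool_pos: [0.58, -0.1669, 0.2237]
eef_rot: [[1.0, 0.001, -0.0], [0.001, -1.0, 0.0], [-0.0, -0.0, -1.0]]
wrist_force: [-0.8, 0.4, 0.5]
width: 0.0514
400 ((0.5071206092834473, -0.16566477715969086), 0.05305304005742073)
```

View pics/s4c.png

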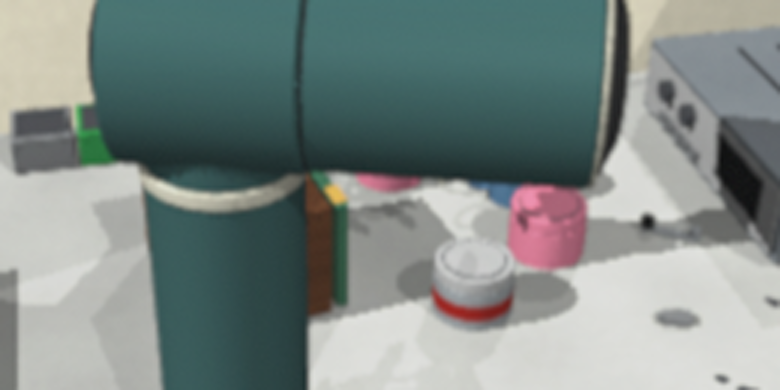

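The canister stands upright at about (0.51, -0.166), roughly 0.297 m from the hinge (over 0.25). Now I close the fingers, align with the door normal and stop in front of the plate.

```bash
python3 -m jog '[0,-0.4,0,0,0,-4,0, -0.05,-0.9,0.2,0,0,-8,0, -0.1,-1.4,0.4,0,0,-11.4,0, -0.15,-1.9,0.6,0,0,-11.4,0, -0.17,-2.2,0.77,0,0,-11.4,0]'
python3 -m jog '[0,0,0,0,0,0,0, 0,0,0,0,0,0,0]'
python3 - <<'E'
from h import *
o=readout.observe();print(o['tool_pos'],np.round(o['eef_rot'],3),o['wrist_force'],o['width'])
c=cap('top','t5.png');W=cloud(c)
I=c['img'];
# brass pixels
h=cv2.cvtColor(I,cv2.COLOR_RGB2HSV)
m=(h[...,0]>15)&(h[...,0]<32)&(h[...,1]>110)&(W[...,2]>.08);m[:, :300]=0;m[:,345:]=0
print(W[m].mean(0) if m.any() else None,W[m].min(0),W[m].max(0),m.sum())
cv2.imwrite('pics/t5c.png',cv2.resize(I[130:250,240:440,::-1],None,fx=4,fy=4,interpolation=2))
E
```

```text
clock: 6.55
tool_pos: [0.573, -0.0774, 0.1912]
eef_rot: [[0.98, 0.199, -0.0], [0.199, -0.98, 0.0], [-0.0, -0.0, -1.0]]
wrist_force: [-0.6, -0.2, 0.2]
width: 0.0143
clock: 6.72
tool_pos: [0.5733, -0.0788, 0.1918]
eef_rot: [[0.98, 0.199, -0.0], [0.199, -0.98, -0.0], [-0.001, 0.0, -1.0]]
wrist_force: [-0.1, -0.6, 0.0]
width: 0.0025
[ 0.57332351 -0.07882454  0.19175084] [[ 0.98   0.199 -0.   ]
 [ 0.199 -0.98  -0.   ]
 [-0.001  0.    -1.   ]] [-0.0540531  -0.63972899  0.02495254] 0.0024745737780977536Traceback (most recent call last):
  File "<stdin>", line 8, in <module>
    return umr_minimum(a, axis, None, out, keepdims, initial, where)
ValueError: zero-size array to reduction operation minimum which has no identity
```

The arm hides the plate from above, but the geometry puts the finger 182 mm from the hinge with about 51 mm to contact. Approaching, then small steps with force watch.

```bash
python3 -m jog '[0,-0.25,0,0,0,0,0, 0,-0.5,0,0,0,0,0, 0,-0.75,0,0,0,0,0, 0,-0.95,0,0,0,0,0, 0,-1.05,0,0,0,0,0]'
python3 -m jog '[0,-0.03,0,0,0,0,0, 0,-0.06,0,0,0,0,0, 0,-0.09,0,0,0,0,0, 0,-0.12,0,0,0,0,0, 0,-0.15,0,0,0,0,0]' | tee /tmp/a
python3 -m jog '[0,-0.02,0,0,0,0,0, 0,-0.04,0,0,0,0,0, 0,-0.06,0,0,0,0,0, 0,-0.06,0,0,0,0,0]'
python3 - <<'E'
from h import *
c=cap('side','s6.png')
cv2.imwrite('pics/s6c.png',cv2.resize(c['img'][150:260,290:450,::-1],None,fx=4,fy=4,interpolation=2))
E
```

```text
clock: 7.18
tool_pos: [0.5647, -0.0366, 0.1921]
eef_rot: [[0.98, 0.199, 0.0], [0.199, -0.98, 0.0], [0.0, -0.0, -1.0]]
wrist_force: [0.1, -0.4, -0.5]
width: 0.0002
clock: 7.6
tool_pos: [0.5637, -0.032, 0.1919]
eef_rot: [[0.98, 0.198, -0.0], [0.198, -0.98, -0.0], [-0.0, -0.0, -1.0]]
wrist_force: [0.3, -1.1, -1.2]
width: 0.0007
clock: 7.93
tool_pos: [0.5632, -0.0295, 0.1919]
eef_rot: [[0.98, 0.198, -0.0], [0.198, -0.98, -0.0], [-0.0, 0.0, -1.0]]
wrist_force: [0.2, -0.6, 0.2]
width: 0.0007
```

View pics/s6c.png

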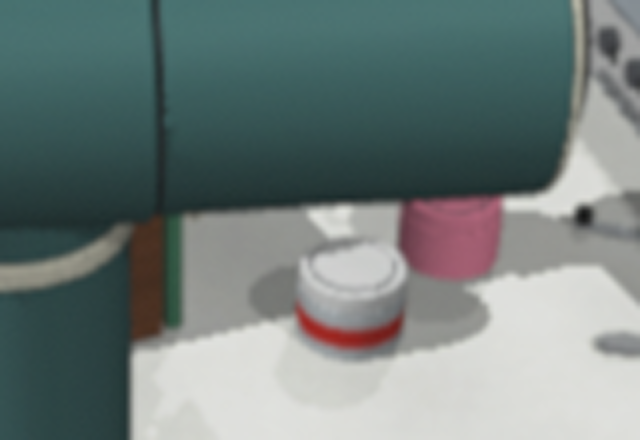

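The arm hides the plate here; the canister (350,300) is clear. There's no definite contact yet, so I continue by force.

```bash
for i in 1; do :; done
python3 -m jog '[0,-0.02,0,0,0,0,0, 0,-0.04,0,0,0,0,0, 0,-0.05,0,0,0,0,0]' | grep -v eef
python3 -m jog '[0,-0.02,0,0,0,0,0, 0,-0.04,0,0,0,0,0, 0,-0.05,0,0,0,0,0]' | grep -v eef
python3 -m jog '[0,-0.02,0,0,0,0,0, 0,-0.04,0,0,0,0,0, 0,-0.05,0,0,0,0,0]' | grep -v eef
```

```text
clock: 8.23
tool_pos: [0.5628, -0.0276, 0.1919]
wrist_force: [0.8, -2.9, -0.9]
width: 0.001
clock: 8.48
tool_pos: [0.5624, -0.0255, 0.1919]
wrist_force: [-1.3, -3.0, 0.7]
width: 0.0003
clock: 8.73
tool_pos: [0.562, -0.0236, 0.192]
wrist_force: [-0.5, -5.2, -1.0]
width: 0.0003
```

```bash
python3 -m jog '[0,-0.02,0,0,0,0,0, 0,-0.04,0,0,0,0,0, 0,-0.04,0,0,0,0,0]' | grep -v eef
python3 -m jog '[0,-0.02,0,0,0,0,0, 0,-0.03,0,0,0,0,0, 0,-0.03,0,0,0,0,0]' | grep -v eef
```

```text
clock: 8.98
tool_pos: [0.5619, -0.0231, 0.192]
wrist_force: [2.0, -13.9, -1.4]
width: 0.0003
clock: 9.23
tool_pos: [0.5618, -0.0228, 0.1921]
wrist_force: [3.7, -23.3, -2.5]
width: 0.0003
```

The stop is reached (23 N rise), so the catch should have tripped. Withdrawing along the normal, then up and well clear.

```bash
python3 -m jog '[0,0.2,0,0,0,0,0, 0,0.8,0,0,0,0,0, 0,1.5,0,0,0,0,0, 0,2.2,0,0,0,0,0, 0,2.9,0,0,0,0,0]'| grep -v eef
python3 -m jog '[0,0.7,0,0,0,0,0, 0,1.3,-0.3,0,0,0,0, 0,1.8,-0.9,0,0,0,0, 0,2.3,-1.6,0,0,0,0, 0,2.8,-2.3,0,0,0,0]'| grep -v eef
python3 -m jog '[-0.6,0.6,-0.3,0,0,0,0, -1.2,1.2,-0.3,0,0,0,0, -1.8,1.8,-0.3,0,0,0,0, -2.4,2.4,-0.3,0,0,0,0, -3,3,-0.3,0,0,0,0]'| grep -v eef
python3 -m jog '[-0.6,0.6,0,0,0,0,0, -1.2,1.2,0,0,0,0,0, -1.8,1.8,0,0,0,0,0, -2.2,2.2,0,0,0,0,0, -2.4,2.4,0,0,0,0,0]'| grep -v eef
python3 - <<'E'
from h import *
c=cap('top','t7.png');W=cloud(c)
def circ(u0,u1,v0,v1,n):
    P=W[v0:v1,u0:u1].reshape(-1,3);P=P[(P[:,2]>.05)&(P[:,2]<.085)]
    print(n,cv2.minEnclosingCircle(P[:,:2].astype(np.float32)),len(P))
m=(W[...,2]>.055)&(W[...,2]<.085)&(W[...,0]>.44)&(W[...,0]<.575)&(W[...,1]<-.1)&(W[...,1]>-.23)
print(m.sum(),cv2.minEnclosingCircle(W[m][:,:2].astype(np.float32)));circ(341,381,112,152,'pA');circ(387,427,172,212,'pB')
E
```

```text
clock: 9.65
tool_pos: [0.5847, -0.1356, 0.1921]
wrist_force: [-0.4, -0.1, -0.7]
width: 0.0004
clock: 10.07
tool_pos: [0.6067, -0.2452, 0.2847]
wrist_force: [0.5, 0.4, 0.2]
width: 0.0005
clock: 10.48
tool_pos: [0.512, -0.3868, 0.2961]
wrist_force: [0.7, -0.5, 0.2]
width: 0.0003
clock: 10.9
tool_pos: [0.4363, -0.5009, 0.2958]
wrist_force: [-0.2, -1.4, -0.7]
width: 0.0008
627 ((0.5079004764556885, -0.16381493210792542), 0.047634806483983994)
pA ((0.8212009072303772, -0.1357448399066925), 0.0477774441242218) 606
pB ((0.6083406805992126, -0.28803661465644836), 0.047891031950712204) 634
```

View pics/t7.png

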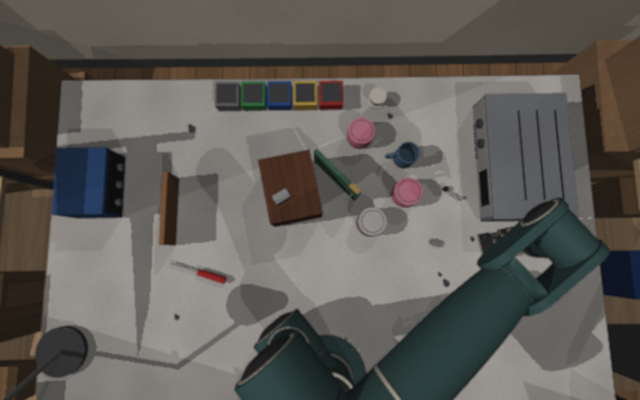

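The door stands ajar (from (317,152) to (356,193)) and the canister at (371,221) is clear. Both pink tins, the mug and the small parts are where they were. Letting it settle, checking once, then handing in.

```bash
python3 -m jog '[0,0,0,0,0,0,0, 0,0,0,0,0,0,0, 0,0,0,0,0,0,0, 0,0,0,0,0,0,0, 0,0,0,0,0,0,0]'| grep -v eef
python3 - <<'E'
from h import *
W=cloud(cap('top'))
m=(W[...,2]>.135)&(W[...,2]<.158)&(W[...,1]<.0)&(W[...,1]>-.2)&(W[...,0]>.5)&(W[...,0]<.75)
d=cv2.fitLine(W[m][:,:2].astype(np.float32),cv2.DIST_L2,0,.01,.01).ravel();print('door dir',d,'angle',abs(np.arctan2(d[1],d[0]))-.199)
print(readout.observe()['wrist_force'],ctrl.job_done())
E
```

```text
clock: 11.37
tool_pos: [0.4384, -0.4982, 0.2961]
wrist_force: [-0.3, 0.1, -0.4]
width: 0.0003
door dir [ 0.7177691   0.6962812   0.6469383  -0.05944982] angle 0.57120335
the job is handed in; nothing more can be done
[-1.01232042 -0.21072354  0.57060771] None
```

The job is done and handed in at about 11.5 s on the robot's clock. The canister is out of the door's way and the door has sprung ajar.

- **Canister:** I slid it upright along the tabletop between the half-open fingertips. It now stands at about (0.508, -0.164), roughly 0.297 m from the hinge, where over 0.25 m is needed.
- **Door:** I pressed the brass plate in about 6–7 mm, until the force rose to about 23 N at the stop, then drew straight back. The last picture data puts the door about 0.57 rad open, close to the expected 0.6.
- **Other things:** In the last picture I viewed, nothing else had visibly moved. I measured only the two pink tins again, and they were within 1 mm of where they started. The arm is clear of everything, and the wrist force is only noise, about 1 N.

The arm hid the plate from both cameras during the press, so I placed the finger by geometry and felt for contact by force. No check failed. My only two readings that differed were for the canister's position: the side and top cameras agreed within 2 mm.

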